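Draw the carrier from under the square bonding weight

TASK

By its upright grip, draw the thin carrier plate out from under the square steel weight, leaving that weight standing where it is in its jig, and lay the carrier flat in the middle of the black pad. Leave the round weight in its place.

Things in the scene. Friction and masses are not known exactly. Their poses are not given: they have to be found in the camera images.
- carrier_grip (a point): Centre of the black upright post (16 x 16 mm, 44 tall) on the carrier under the square weight: a loose 75 g aluminium plate 140 x 36 x 4 mm, its underside 26 mm below this point, plate top 22 mm below. +x runs along the plate from post to weight, z up. Plate middle 50 mm, far end 120 mm along +x; near end 20 mm along -x. Drawn 70 mm along -x it is clear (under 15 N); 90 ample. A spare lies loose.
- weight_square_center (a point): Slab centre of the loose square steel weight, 70 x 70 x 20 mm, 0.75 kg, knob top 28 mm above this point. It rests on the carrier, on a fixed 4 mm jig plate. Two fixed stop pins (24 mm high, 44 mm apart) stand between it and the post, 40 mm or more from the post: they hold the weight back as the carrier is drawn out straight between them; it then settles 4 mm. +x away from the post, z up.
- weight_round_center (a point): Slab centre of the round steel weight, 76 mm across and 20 mm thick, same knob, loose on its own identical carrier in the other jig; to be left alone. The two jigs change places. z up.
- pad_center (a point): Centre of the top face of the fixed black rubber pad, 150 x 150 mm, 4 mm thick, lying on the bench to the left or right of the jigs; this point is 4 mm above the bench. z up.

How it is judged:
By the outcome, as a careful person would: the job done as asked, in the order asked, and still so for the second after the job is handed in, with the robot touching nothing.
It also fails if it takes over 46 s, if anything falls off the work surface, if the arm or the gripper's body presses on something with over 40 N, if the wrist force passes 120 N, or if a joint passes its speed limit or range.

ROBOT

A 7-joint arm with a two-finger parallel gripper is mounted at the origin on the work surface. World frame = base frame: x ahead of the robot, y to its left, z up, the work surface at z = 0. Lengths are in m, angles in rad, forces in N, time in s.
With the tool pointing down it reaches from about 0.425 to 1.025 m from the base axis. Payload 9.4 kg.
Tool frame: the origin (TCP) lies at the very end of the fingers, on their centre line; the grasp point (between the pads) lies 19 mm behind it (pinch_z is the distance from the TCP to the grasp point, in m); y points along the fingers, x is the direction in which the jaws open and shut, and the axes are right-handed (so a half turn about y gives the same grasp; the last joint's range is limited). The gripper opens to 93 mm and grips with 3 to 60 N. Pads are 15 mm wide; open, the fingers measure 128 mm over their backs; the gripper's body (75 mm by 188 mm) begins 65 mm behind the grasp point.
Start: joints at [1.255, 0.599, -0.003, 1.599, 0.002, 0.943, -0.08], TCP at [0.171, -0.704, 0.219] pointing down, gripper open.
Joint ranges: [-2.57, 2.57], [-0.35, 1.97], [-1.29, 1.29], [0.11, 2.56], [-1.05, 4.19], [0.11, 1.86], [-2.63, 2.63]. Speed limits (rad/s): [2.22, 2.22, 3.01, 3.01, 3.14, 3.14, 3.14].

INTERFACE

Orientations are given as a unit quaternion [w, x, y, z].
In Python, from rig import goto, movel, movej, command_gripper, hold, solve_ik, state, camera, get_calibration, PlanningError, hand_in, pinch_z gives the robot as it stands. Calls block until the motion is done:
- goto(position, orientation): joint-space move of the TCP to a pose.
- movel(position, frame=None, feed=0.15): straight line of the TCP; frame=None keeps the orientation; feed is the mean speed in m/s.
- movej(angles): joint-space move.
- command_gripper(opening, strength=None): finger opening in m; strength is the grip in N (None keeps the last); returns when the fingers have stopped.
- hold(seconds).
- solve_ik(position, orientation): joint angles nearest the present ones, or None.
- state(): the state.
- camera(name): name is "scene" or "top" or "wrist"; returns the picture (384x512x3 uint8, blue, green, red); there is no depth.
- get_calibration(name): a dict with "fx", "fy", "cx", "cy" (pixels), "R" (3x3) and "t" (3): a world point X has camera coordinates R X + t; the wrist camera has in their place "T_tool_cam" (4x4, takes a point from camera to tool coordinates, whose origin is the TCP and whose axes are the tool frame's). Camera axes: x right, y down, z forward; pixel columns grow to the right and rows downward; lengths in m; the calibration is good to about 2 mm. A picture is of the moment at which its call begins: read the wrist's pose just before it. get_calibration takes no time and is no camera call.
A pose or a line that the arm cannot do raises PlanningError and nothing moves.
- hand_in(): hands the job in, once; it reports no verdict.
The state is a dict: "time": time; "joint_pos": joint angles; "qvel": joint speeds; "tau": joint torques, N m; "tcp_pos": TCP position; "orientation": TCP orientation; "force": force on the tool from outside, world axes, zero at the start; "wrist_torque": the same for the moment, N m; "opening": finger opening in m.
Only numpy, scipy, OpenCV 4.12 (cv2) and the standard library are available. Lean on these libraries where they do the work, as an engineer would, in place of code of your own. Each camera call takes 0.05 s, during which the arm holds its last target. There are 200 camera calls.

## Working session

There is one attempt and no reset: what is moved stays moved. The work goes in short steps, each a Python script; the robot and the scene stay as the last script left them, time stands still between calls to the robot, and variables do not carry over. Pictures are saved under pics/ and viewed, about 8 in all and at most 12, crops included, and the job is handed in when it is done.

```bash
ls; mkdir -p pics
python3 - <<'E'
from rig import *
import cv2,numpy as np
for n in("top","scene"):
    cv2.imwrite(f"pics/{n}0.png",camera(n)); c=get_calibration(n); print(n,{k:np.round(v,4).tolist() for k,v in c.items()})
s=state();print(s["time"],s["tcp_pos"],s["orientation"],pinch_z); print(get_calibration("wrist"))
a=cv2.imread("pics/top0.png");cv2.imwrite("pics/top0b.png",cv2.resize(a,(800,600),interpolation=cv2.INTER_CUBIC))
E
```

```text
pics
top {'fx': 414.1474, 'fy': 414.1474, 'cx': 253.1446, 'cy': 189.3392, 'R': [[0.0206, -0.9998, 0.0027], [-0.9967, -0.0208, -0.0785], [0.0785, -0.001, -0.9969]], 't': [-0.0238, 0.5992, 1.0359]}
scene {'fx': 469.2198, 'fy': 469.2198, 'cx': 256.7492, 'cy': 197.5577, 'R': [[0.7652, 0.6438, -0.0057], [0.3623, -0.4378, -0.8228], [-0.5322, 0.6275, -0.5683]], 't': [-0.4614, -0.1743, 1.614]}
0.1 [ 0.17136445 -0.70401211  0.21783401] [ 0.55627748 -0.55573783  0.43729449 -0.43644515] 0.0188
{'fx': 274.83516412316715, 'fy': 274.83516412316715, 'cx': 262.82782706488945, 'cy': 192.65016243006679, 'T_tool_cam': array([[ 9.99999662e-01,  7.96136966e-04, -2.07163427e-04,
         8.20936001e-04],
       [ 4.06230625e-04, -2.58914359e-01,  9.65900197e-01,
        -1.65463969e-01],
       [ 7.15351266e-04, -9.65899954e-01, -2.58914594e-01,
         7.19494611e-02],
       [ 0.00000000e+00,  0.00000000e+00,  0.00000000e+00,
         1.00000000e+00]])}
```

View pics/top0b.png

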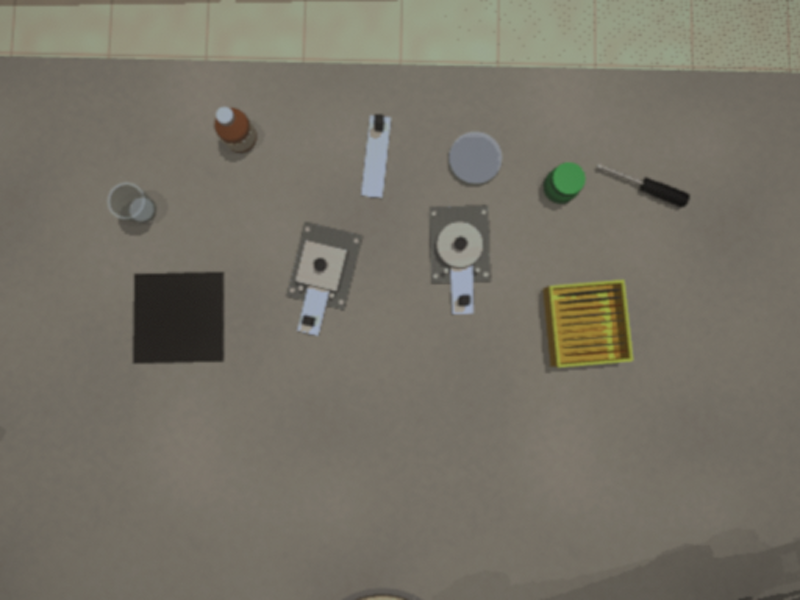

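View pics/scene0.png

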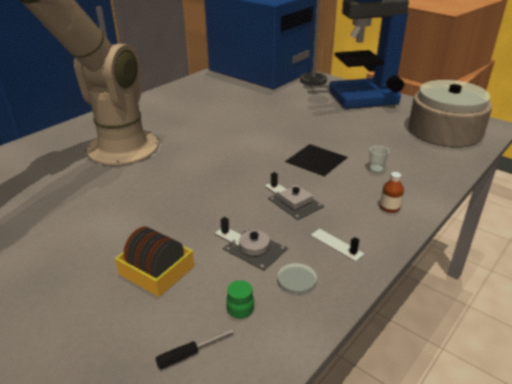

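The top view (800 px scale) shows the square weight's knob at (320,265) and its carrier post at (309,321). The pad corners are at (134,273), (223,272), (224,361) and (133,363). The round weight is on the right jig and the spare carrier is at (376,155). In the scene view the carriers' posts stand on the robot side.

```bash
cat > h.py <<'E'
from rig import *
import numpy as np,cv2
from scipy.spatial.transform import Rotation as Ro
def down(yaw): # tool x (jaw axis) along yaw, tool y down
    x=np.array([np.cos(yaw),np.sin(yaw),0]);y=np.array([0,0,-1.]);R=np.column_stack([x,y,np.cross(x,y)])
    q=Ro.from_matrix(R).as_quat();return np.r_[q[3],q[:3]]
def world(u,v,z,c,R,t):
    d=R.T@np.array([(u-c["cx"])/c["fx"],(v-c["cy"])/c["fy"],1]);o=-R.T@t
    return o+d*(z-o[2])/d[2]
def top(u,v,z,k=1.5625):
    c=get_calibration("top");return world((u+.5)/k-.5,(v+.5)/k-.5,z,c,c["R"],c["t"])
def wristcal(s):
    c=get_calibration("wrist");q=s["orientation"];Rt=Ro.from_quat([*q[1:],q[0]]).as_matrix();T=c["T_tool_cam"]
    Rc=Rt@T[:3,:3];p=np.array(s["tcp_pos"])+Rt@T[:3,3];return c,Rc.T,-Rc.T@p
E
python3 - <<'E'
from h import *
P=top(309,320.5,.052);K=top(320,264.5,.046);print("post",P,"knob",K,"roundpost",top(464,299,.052))
d=K-P;yaw=np.arctan2(d[1],d[0]);print("yaw",np.degrees(yaw),np.hypot(*d[:2]))
for a in((301,333),(318,334),(303.5,288),(328,292)):print(top(*a,.008))
C=[top(*a,.004) for a in((134,273),(223,272),(224,361),(133,363))];pc=np.mean(C,0);print("pad",pc,C)
q0=state()["joint_pos"]
for y in(yaw+np.pi/2,yaw-np.pi/2):
  for p in(P,P-.1*d/np.linalg.norm(d),pc-[.05,0,0]):
    for z in(.014,.15):
      print(np.degrees(y).round(),z,np.hypot(*p[:2]).round(3),solve_ik([p[0],p[1],z],down(y)))
E
```

```text
post [0.55560899 0.1256566  0.052     ] knob [0.6462377  0.11157484 0.046     ] roundpost [ 0.5949675  -0.12007125  0.052     ]
yaw -8.831909635839184 0.09171618984173524
[0.53635363 0.14405372 0.008     ]
[0.53528429 0.11591145 0.008     ]
[0.61111263 0.14229885 0.008     ]
[0.60529026 0.10139631 0.008     ]
pad [0.5587511  0.34892722 0.004     ] [array([0.63071051, 0.4266578 , 0.004     ]), array([0.63549941, 0.27818707, 0.004     ]), array([0.4875857 , 0.27038335, 0.004     ]), array([0.48120879, 0.42048065, 0.004     ])]
81.0 0.014 0.57 [ 0.01639104  0.76389328 -0.50683868  2.075713    0.77991354  0.49779759
  0.33626748]
81.0 0.15 0.57 [ 0.21383704  0.61882041 -0.79788552  1.99009772  0.62209534  0.79320866
  0.46856512]
81.0 0.014 0.478 [-0.34838485  0.67180907 -0.10030603  2.30143737  0.35209324  0.18172559
  0.64290187]
81.0 0.15 0.478 [ 0.2320731   0.55916518 -0.92090089  2.1825411   0.6920175   0.7233215
  0.25297383]
81.0 0.014 0.617 [-0.48209803  0.76299382 -0.32134474  1.97360521  0.49136698  0.48093988
  0.25545221]
81.0 0.15 0.617 [-0.17249896  0.67468095 -0.80960252  1.88335057  0.63751685  0.86305471
  0.10877145]
-99.0 0.014 0.57 [-0.37854159  0.7184679   0.08408218  2.10189015 -0.17269479  0.32752569
 -1.87643875]
-99.0 0.15 0.57 [-0.28865     0.50287495 -0.04754757  2.02175613  0.03955585  0.61780839
 -2.08751032]
-99.0 0.014 0.478 [-0.48638944  0.67741368  0.09964494  2.310095   -0.3811945   0.16839471
 -1.75728736]
-99.0 0.15 0.478 [-0.34215207  0.41516963 -0.10201149  2.21606199  0.08367194  0.51378005
 -2.23340269]
-99.0 0.014 0.617 [-0.86990789  0.76647794  0.27238764  1.99996794 -0.45955714  0.43421456
 -1.97428574]
-99.0 0.15 0.617 [-0.81557345  0.55682525  0.18199708  1.92564495 -0.15418646  0.67237396
 -2.26453749]
```

Run:
```python
from h import *
yaw=np.radians(-9)
goto([.535,.128,.17],down(yaw+np.pi/2))
s=state();im=camera("wrist");np.save("pose.npy",np.r_[s["tcp_pos"],s["orientation"]])
cv2.imwrite("pics/w1.png",im);cv2.imwrite("pics/w1b.png",cv2.resize(im,(800,600),interpolation=cv2.INTER_CUBIC));print(s["time"],s["tcp_pos"],s["force"])
```

```text
3.2833 [0.53527435 0.12721529 0.16989827] [ 0.43792919 -0.39117246 -0.44862702]
```

View pics/w1b.png

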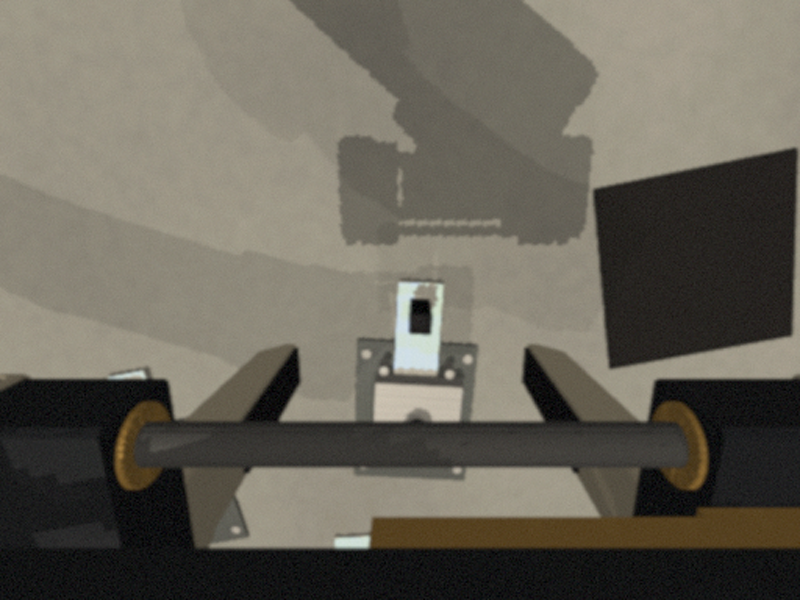

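Run:
```python
import cv2
a=cv2.imread("pics/w1.png")[170:280,220:315]
cv2.imwrite("pics/w1c.png",cv2.resize(a,None,fx=5.4,fy=5.4,interpolation=cv2.INTER_CUBIC))
```

```text
(no output)
```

View pics/w1c.png

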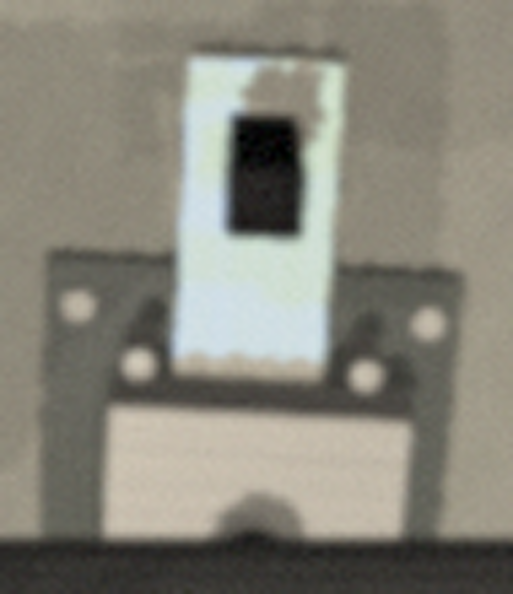

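The enlarged crop shows the plate's near end at (187,60)–(347,65), with its sides running to (172,360) and (326,365). The post's top face is centred near (264,203), the pins are at (139,362) and (366,376), and the weight's front edge runs (108,405)–(412,418).

Run:
```python
from h import *
p=np.load("pose.npy");c,R,t=wristcal(dict(tcp_pos=p[:3],orientation=p[3:]))
w=lambda u,v,z:world(220+(u+.5)/5.4-.5,170+(v+.5)/5.4-.5,z,c,R,t)
A,B,C,D=w(187,60,.008),w(347,65,.008),w(172,360,.008),w(326,365,.008)
dx=(C-A)+(D-B);yaw=np.arctan2(dx[1],dx[0]);e=np.array([np.cos(yaw),np.sin(yaw),0])
print("yaw",np.degrees(yaw),[np.degrees(np.arctan2(*(x[1::-1]))) for x in (C-A,D-B)],"width",np.linalg.norm(A-B))
print("post from plate",(A+B)/2+.02*e)
print("post from top face",w(264,203,.052),"base",w(266.5,115,.008)+.008*e)
p1,p2=w(139,362,.028),w(366,376,.028);print("pins",p1,p2,np.linalg.norm(p1-p2),np.degrees(np.arctan2(*(p2-p1)[1::-1]))-90)
f1,f2=w(108,405,.028),w(412,418,.028);print("wt",f1,f2,np.linalg.norm(f1-f2),np.degrees(np.arctan2(*(f2-f1)[1::-1]))-90)
```

```text
yaw -12.064742412849943 [np.float64(-12.309210081360073), np.float64(-11.820623882802202)] width 0.03616872888713242
post from plate [0.5581506  0.12967004 0.008     ]
post from top face [0.55708895 0.12941487 0.052     ] base [0.55851558 0.13020044 0.008     ]
pins [0.59751352 0.09534338 0.028     ] [0.6088964  0.14513103 0.028     ] 0.051072294428921354 -12.87810858651494
wt [0.60676873 0.08660015 0.028     ] [0.62077096 0.15403577 0.028     ] 0.0688739772607798 -11.730121654498646
```

Run:
```python
from h import *
yaw=np.radians(-12.1);q=down(yaw+np.pi/2);e=np.array([np.cos(yaw),np.sin(yaw),0]);P=np.array([.5577,.1296,0])
def r(n):
    s=state();print(n,round(s["time"],2),np.round(s["tcp_pos"],4),np.round(s["force"],1),round(s["opening"],4))
command_gripper(.05,40)
goto(P+[0,0,.10],q);r("above")
movel(P+[0,0,.017],feed=.1);r("down")
command_gripper(0.0,40);r("grip")
movel(P-.02*e+[0,0,.017],feed=.05);r("20")
im=camera("wrist");cv2.imwrite("pics/w2.png",cv2.resize(im,(800,600)))
```

```text
above 4.58 [0.5568 0.13   0.0997] [-0.2  0.2  0.2] 0.05
down 5.57 [0.5579 0.1298 0.0175] [0.3 0.2 0.7] 0.0503
grip 6.21 [0.5578 0.1297 0.0171] [-0.3 -1.2  1.8] 0.0156
20 6.76 [0.5383 0.1338 0.0171] [ 1.4 -0.1  2.8] 0.0159
```

View pics/w2.png

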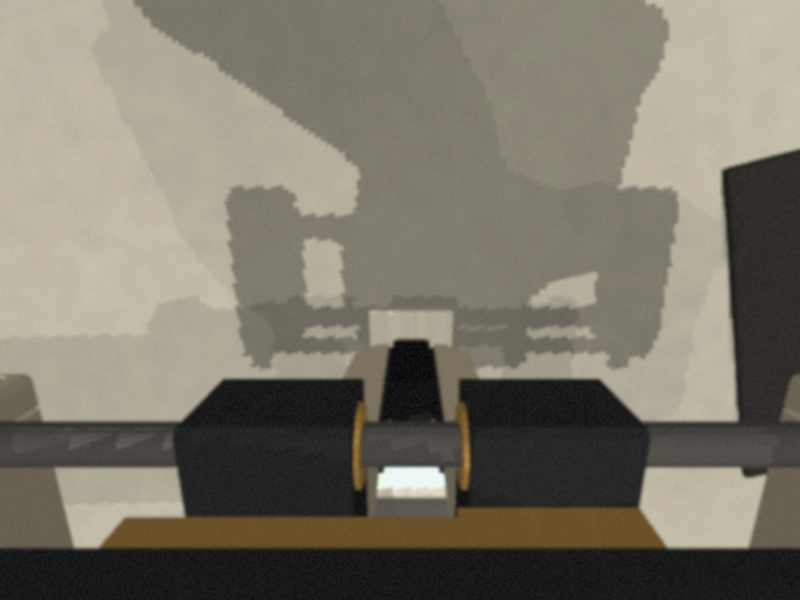

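The post is held between the fingers at (410,370), and the plate is square to the jaws and moving with them. I'll continue the draw.

Run:
```python
from h import *
yaw=np.radians(-12.1);e=np.array([np.cos(yaw),np.sin(yaw),0]);P=np.array([.5577,.1296,.0171])
def r(n):
    s=state();print(n,round(s["time"],2),np.round(s["tcp_pos"],4),np.round(s["force"],1),round(s["opening"],4))
movel(P-.06*e,feed=.05);r("60")
movel(P-.095*e,feed=.05);r("95")
movel(P-.095*e+[0,0,.08],feed=.1);r("lift")
a=camera("top")[60:300,40:360];b=camera("scene")[130:290,200:400]
cv2.imwrite("pics/t3.png",np.vstack([cv2.resize(a,(480,360),interpolation=cv2.INTER_CUBIC),np.pad(cv2.resize(b,(300,240)),((0,0),(0,180),(0,0)))]))
```

```text
60 7.76 [0.4982 0.1424 0.0171] [-3.6  1.   3.3] 0.0161
95 8.61 [0.465  0.1496 0.0171] [0.8 0.2 0.5] 0.0155
lift 9.56 [0.4646 0.1493 0.0966] [-0.4 -0.3 -1.1] 0.0155
```

View pics/t3.png

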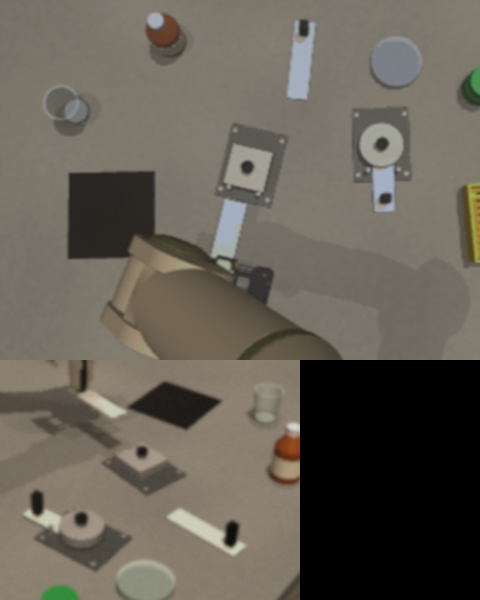

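The carrier is out level and the square weight still stands in its jig; the round one is untouched. The wrist picture gave pad corners at (594,190), (797,148), (793,335) and (610,368). I'll check the pad centre from those.

Run:
```python
from h import *
p=np.load("pose.npy");c,R,t=wristcal(dict(tcp_pos=p[:3],orientation=p[3:]))
C=[world((u+.5)/1.5625-.5,(v+.5)/1.5625-.5,.004,c,R,t) for u,v in((594,190),(797,148),(793,335),(610,368))]
print(np.mean(C,0),[np.linalg.norm(C[i]-C[i-1]).round(4) for i in range(4)])
for i,j,o in((0,3,0),(1,2,0),(0,1,90),(3,2,90)):print(np.degrees(np.arctan2(*(C[j]-C[i])[1::-1]))-o)
pc=np.mean([np.mean(C,0),[.5588,.3489,.004]],0);y=np.radians(2.4);e=np.array([np.cos(y),np.sin(y),0])
g=pc-.05*e;q=down(y+np.pi/2);print(g,[solve_ik([g[0],g[1],z],q) for z in(.0171,.1)])
goto([g[0],g[1],.10],q);s=state();print(s["time"],s["tcp_pos"])
im=camera("wrist");np.save("pose2.npy",np.r_[s["tcp_pos"],s["orientation"]])
cv2.imwrite("pics/w4.png",cv2.resize(im,(800,600),interpolation=cv2.INTER_CUBIC))
im=camera("top")[100:290,50:250]
cv2.imwrite("pics/t4.png",cv2.resize(im,(600,570),interpolation=cv2.INTER_CUBIC))
```

```text
[0.55949531 0.34977242 0.004     ] [np.float64(0.1467), np.float64(0.1478), np.float64(0.1475), np.float64(0.1488)]
2.4655566184531574
2.873550837242077
2.5267372166970006
2.229983199824744
[0.50919151 0.34724243 0.004     ] [array([-0.24562873,  0.84208478, -0.69832023,  1.95854745,  0.87518041,
        0.67490052,  0.10539169]), array([-0.17728997,  0.74697812, -0.80701156,  1.91862904,  0.74726526,
        0.80668795,  0.21157446])]
10.4833 [0.50889822 0.34522765 0.09923198]
```

View pics/w4.png

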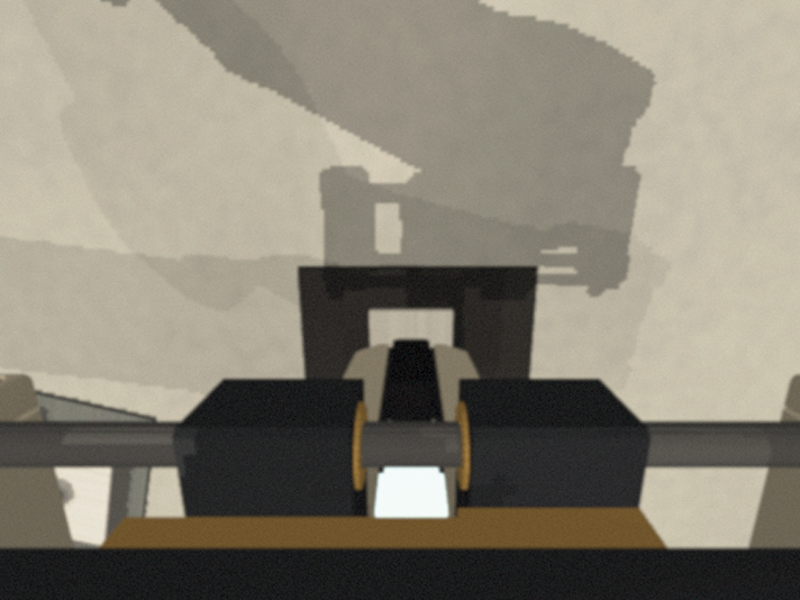

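View pics/t4.png

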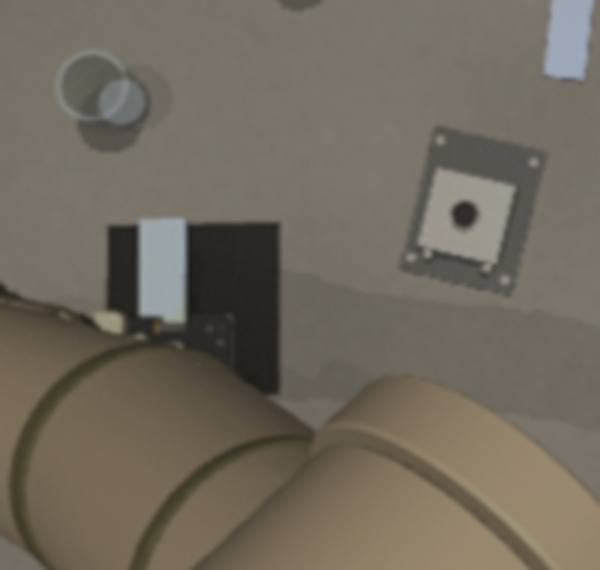

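The plate is level over the pad and parallel to its edges. In the wrist view the pad's near edge runs (300,267)–(536,267) and the plate end runs (369,309)–(453,309). I'll lower it and release.

Run:
```python
from h import *
def r(n):
    s=state();print(n,round(s["time"],2),np.round(s["tcp_pos"],4),np.round(s["force"],1),round(s["opening"],4))
x,y=.50919,.34724
movel([x,y,.03],feed=.08);hold(.2);r("30")
movel([x,y,.0173],feed=.03);hold(.2);r("down")
command_gripper(.045,20);r("open")
movel([x,y,.11],feed=.1)
movel([x-.03,y-.02,.19],feed=.15);r("up")
s=state();im=camera("wrist");np.save("pose3.npy",np.r_[s["tcp_pos"],s["orientation"]])
cv2.imwrite("pics/w5.png",cv2.resize(im,(800,600),interpolation=cv2.INTER_CUBIC))
```

```text
30 11.81 [0.5094 0.3473 0.0305] [ 0.2  1.1 -1.1] 0.0157
down 12.58 [0.5092 0.3472 0.0171] [-0.3 -0.3  0.1] 0.0156
open 13.27 [0.5092 0.3472 0.0173] [ 0.3  0.1 -0.5] 0.045
up 15.07 [0.4794 0.3269 0.1895] [-0.1 -0.1  1.3] 0.0448
```

View pics/w5.png

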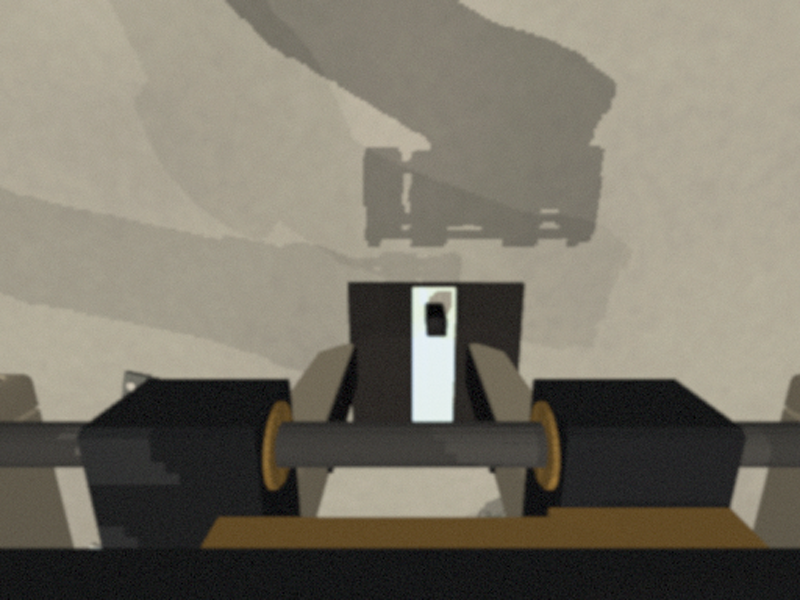

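The carrier lies flat on the pad: plate sides at columns 412 and 457 against pad edges 349 and 523, and near ends at rows 287 and 283. I'll retreat and take a clear final look.

Run:
```python
from h import *
s=state();p=s["tcp_pos"];movel([p[0],p[1],.28],feed=.15)
movej([1.255,0.599,-0.003,1.599,0.002,0.943,-0.08]);s=state();print(s["time"],s["tcp_pos"],s["force"])
a=camera("top")[60:260,70:340];b=camera("scene")[130:290,200:400]
cv2.imwrite("pics/t6.png",np.vstack([cv2.resize(a,(540,400),interpolation=cv2.INTER_CUBIC),np.pad(cv2.resize(b,(250,200)),((0,0),(0,290),(0,0)))]))
```

```text
19.6167 [ 0.17303515 -0.70421583  0.21893399] [-0.13786451  0.91063953 -0.48928054]
```

View pics/t6.png

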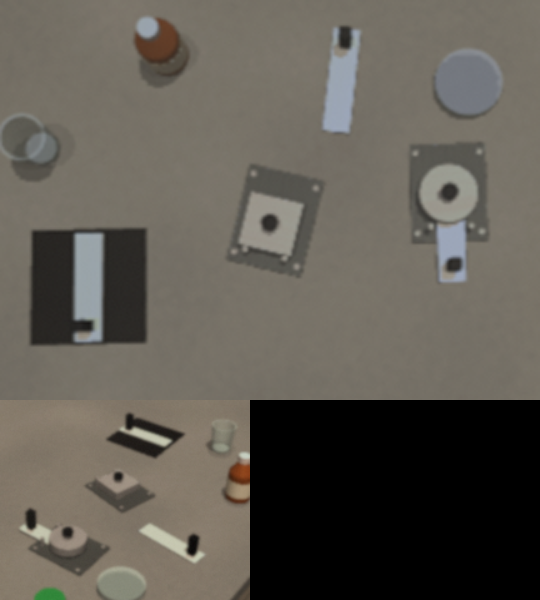

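The final view shows the carrier centred on the pad: plate columns 74–103 against pad 31–146, and rows 233–342 against 229–345. The square weight sits against its pins in the jig, and the round weight and spare are unmoved.

```bash
python3 -c "
from rig import *
hand_in()"
```

```text
the job is handed in; nothing more can be done
```

I gripped the carrier's post across the plate and drew it 95 mm straight out between the pins. I then laid it flat on the black pad, parallel to the pad's edges, moved the arm clear and handed in at about 20 s.

- **Forces:** the wrist force read about 4 N at the points I checked during the draw, and close to zero when I set the plate down.
- **Final pictures:** the carrier is centred on the pad to within 1–2 mm. The square weight is still in its jig against the pins. The round weight, its carrier and the spare have not moved.
- **Disagreements:** the top and wrist cameras differed by about 4 mm on the post and 1 mm on the pad centre. For the post I used the close-up wrist reading, and for the pad the average of the two. No check failed.

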